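# Tip the steel check block out of its tray and slide it under the sensor head

## Task

Zero check of the thickness sensor: get the steel-grey check block out of its tray by pressing down its right-hand end, over the thumb recess with the yellow mark, so that it tips up and its other end can be gripped. Lay it flat on the open front part of the sensor stand, lined up with the rails, and let go of it; then push it in between the rails, under the sensor head, until it sits fully against the end stop. Do not drop the block, leave the brass-coloured block lying in its pocket, and do not disturb the black tape roll, the petri dishes or the tee piece.

Things in the scene. Friction and masses are not known exactly. Their poses are not given: they have to be found in the camera images.
- tray: Black storage tray fixed to the bench, 102 (x -52.5 to 49.5) x 116 (y) x 40 mm high. Origin on its underside; x points to the robot's left (+y, within 0.3 rad), z up. Two open-topped pockets side by side, centres y = +28.5 and -28.5 mm, each 86 (x -44.5 to 41.5) x 43 mm, with a ledge (+x) and recess (-x). Outer walls 8 mm, wall between 14 mm. -x wall: a 28 mm wide notch and a yellow mark per pocket.
- steel_block: Steel-grey check block, 80 (x) x 40 (y) x 12 (z) mm, 0.3 kg, loose, flush in either tray pocket; grip it across its 40 mm width. Origin: centre of its underside; at the start its axes are the tray's, its x = -40 mm end over the recess (to the robot's right).
- steel_block_center (a point): Centre of the steel block, 6 mm above its origin. Pressing the block near x = -28 mm, some 10 to 15 mm deep (until it bottoms: stop at 5 N), turns it about the ledge's edge past its balance point: it then stays tipped by itself at about 0.55 to 0.7 rad, -x end on the recess floor, the underside of its +x end 9 to 15 mm above the tray's top..
- plus_pocket (a point): In the mouth of the pocket at tray +y, over the middle (tray x = 0) of a block lying there, level with the tray's top, axes as the tray's (the other pocket is alike). 12 mm below it is the ledge on which a block rests with its top flush; the ledge runs from the +x wall to x = -2.5 mm. From there to the -x wall is a recess hidden by the block, 36 mm deep below the mouth; the -x wall is notched down to the ledge's level.
- brass_block: Brass-coloured block of the same size, 80 x 40 x 12 mm, in the other pocket; origin at the centre of its underside. It stays where it is.
- stand: Sensor stand fixed to the bench: aluminium plate 183 (x -95 to +88) x 104 x 10 mm, top at z = 10. Origin: on the plate's underside; x points away from the robot (within 0.25 rad) along the sliding path, z up. Grey sensor head bridging the rails at x 44 to 76, 94 mm wide: 18 mm free under it, top 46 mm above the plate, steel barrel on it to 68 mm above the plate.
- seat (a point): Where the block's centre is when it sits flat between the rails fully against the end stop: stand x = 40, y = 0, z = 16 mm; axes as the stand's. Rails 8 mm high, stand x 15 to 80, inner faces at y = +-22 mm, with flared mouths from x = 0 to 15 (about 60 mm wide at the entry). Dark end stop 16 mm high, near face at stand x = 80.
- load_spot (a point): A good place for the block's centre when it is laid on the open front part of the stand (stand x -95 to 0, flat, with a dark strip level with the plate at its near edge): stand x = -48, y = 0, z = 16 mm; axes as the stand's.
- tape_elec: Black roll of electrical tape, 57 mm across, 19 mm high, left of the tray; bystander. Origin at the centre of its underside.
- petri_0: White petri dish, 55 mm across, 13 mm high, right of the stand, the nearest of three there; bystander. Origin at the centre of its underside.
- tee_piece: Metal pipe tee, 39 x 57 x 24 mm, right of the stand; bystander. Origin at the centre of its underside.
Mind the look-alikes: they are no part of the job. Of the things that look like the steel_block, the smaller one is meant.

How it is judged:
On the way, in this order (a step that is already met when the one before it is completed fails the run):
1. the steel block stands tipped up in its pocket, recess end down, other end high (angle between steel_block's own z axis and vertical between 0.45 and 0.9 rad and angle between steel_block's own x axis and vertical below 1.2 rad and horizontal distance between steel_block_center and tray below 0.05 m and height (world z) of steel_block_center below 0.05 m), for 0.2 s.
2. the steel block lies flat and released on the open front of the stand (angle between the z axis of steel_block and the z axis of stand, either way round below 0.06 rad and z of steel_block_center in the frame of seat between -0.004 and 0.004 m and contact force between the fingers and steel_block below 0.3 N and x of steel_block_center in the frame of seat below -0.04 m and angle between the x axis of steel_block and the x axis of stand, either way round below 0.4 rad), for 0.2 s.
At the end, for the whole second after the job is handed in: The steel block lies flat (within 0.06 rad) and still between the rails under the sensor head, within 4 mm of the end stop, 5 mm of the centre line and 0.1 rad of the rails' direction; the brass block lies flat in its pocket, within 6 mm of its start (angle between the z axis of steel_block and the z axis of stand, either way round below 0.06 rad and z of steel_block_center in the frame of seat between -0.004 and 0.004 m and x of steel_block_center in the frame of seat between -0.004 and 0.004 m and y of steel_block_center in the frame of seat between -0.005 and 0.005 m and angle between the x axis of steel_block and the x axis of stand, either way round below 0.1 rad and linear speed of steel_block below 0.01 m/s and angle between brass_block's own z axis and vertical below 0.1 rad and distance of brass_block from where it was at the start of the episode below 0.006 m); the robot touches nothing.
It fails at once if the brass block is tipped or moved from its pocket (angle between brass_block's own z axis and vertical above 0.3 rad or distance of brass_block from where it was at the start of the episode above 0.012 m).
It fails at once if the steel block is dropped (linear speed of steel_block above 0.7 m/s and contact force between the fingers and steel_block below 0.1 N).
It fails at once if a bystander is disturbed (moved more than 20 mm) (distance of any of tape_elec, petri_0, tee_piece from where it was at the start of the episode above 0.02 m).
It also fails if it takes over 64 s, if anything falls off the work surface, if the arm or the gripper's body presses on something with over 40 N, if the wrist force passes 120 N, or if a joint passes its speed limit or range.

## Robot

A 7-joint arm with a two-finger parallel gripper is mounted at the origin on a cart in front of the work surface, level with it; the furniture and walls round the work are solid. World frame = base frame: x ahead of the robot, y to its left, z up, the work surface at z = 0. Lengths are in m, angles in rad, forces in N, time in s.
With the tool pointing down it reaches from about 0.425 to 0.875 m from the base axis. Payload 4.7 kg.
Tool frame: the origin (TCP) lies at the very end of the fingers, on their centre line; the grasp point (between the pads) lies 19 mm behind it; z points along the fingers, y is the line along which they close (so a half turn about z gives the same grasp; the last joint's range is limited). The gripper opens to 87 mm and grips with 3 to 60 N. Pads are 19 mm wide; open, the fingers measure 117 mm over their backs; the gripper's body (75 mm by 190 mm) begins 51 mm behind the grasp point.
Start: joints at [-1.242, 0.321, -0.07, 1.45, 0.023, 1.371, -0.057], TCP at [0.201, 0.618, 0.223] pointing down, gripper open.
Joint ranges: [-2.86, 2.86], [-0.3, 2.09], [-1.38, 1.24], [0.06, 2.45], [-1.56, 4.7], [0.09, 2.05], [-2.69, 2.69]. Speed limits (rad/s): [2.57, 2.57, 3.14, 3.14, 3.14, 3.14, 3.14].

## Interface

Orientations are given as a rotation vector (axis times angle).
In Python, from bench import ctrl, vision gives the robot as it stands.
- The arm moves only by the tool jog_arm, never from a script. Its argument "increments" is a list of rows, each an object of numbers: "tx", "ty", "tz": the shift along the tool's x, y, z in mm; "wx", "wy", "wz": the turn, a rotation vector about the tool's x, y, z in rad; "gripper": the opening, from 0 (shut) to 1 (fully open). In form: [{"tx": .., "ty": .., "tz": .., "wx": .., "wy": .., "wz": .., "gripper": ..}, ...]. A call has exactly 5 rows; each row is the pose to reach, as a shift and turn from the pose commanded when the call began, along the tool's axes at that moment; what a row does not reach only later rows make up. A row lasts 1/12 s, in which the tool goes at most 41.7 mm and 7.16 degrees, less where a joint would pass 70% of its speed; a pose out of reach is approached as far as the arm can. A call with a gripper value outside its range is refused whole. The fingers move at their own pace and stop on an object; "grip_force" is the grip in N (left out, the last holds). Time passes only in rows, so rows that repeat a pose let the fingers close, or fill a call up. It gives the time, the measured TCP pose, the force, the opening and the grip force at its end, in the units of the state.
- ctrl.get_state(): the state, without advancing time (a new reading comes with each control period).
- vision.get_image(name): name is "scene" or "top" or "wrist"; returns a dict with "color" (400x640x3 uint8, blue, green, red), "fx", "fy", "cx", "cy" (pixels), "k1" (the pictures are not rectified: a ray, as slopes to the right and down, at radius r is drawn at 1 + k1 r^2 times it, then the intrinsics apply), "extrinsics" (4x4, takes a point from world to camera coordinates). Camera axes: x right, y down, z forward; pixel columns grow to the right and rows downward; lengths in m; the calibration is good to about 2 mm. A picture is of the moment at which its call begins. There is no depth.
- ctrl.close_job(): hands the job in; it is judged then, once.
Trained networks look in the newest picture that a camera, given by its name, has taken for a name from the list of things; names that differ only in an ending like _2 or _b are one class to them, and where a whole thing is asked for, a point or a joint stands for the part that bears it (a point fixed in the world has none). Each returns a list of dicts, best first, with "conf" (0 to 1); they miss things now and then, are a little off and sometimes report something else, mostly with a low value. They report only what shows in the picture. A call takes as long as a camera call. They do not tell look-alikes from the thing itself.
- vision.spot_in(camera, thing): "bbox" ([left, top, right, bottom] in pixels, round what is visible of it).
The state is a dict: "time": time; "joint_positions": joint angles; "qd": joint speeds; "joint_torque": joint torques, N m; "position": TCP position; "tool_rot": TCP orientation; "ft_force": force on the tool from outside, world axes, zero at the start; "torque": the same for the moment, N m; "grip_width": opening from 0.0 (shut) to 1.0 (fully open); "grip_force": force on a finger pad.
Only numpy, scipy, OpenCV 4.12 (cv2) and the standard library are available. Lean on these libraries where they do the work, as an engineer would, in place of code of your own. Each camera call takes 0.05 s, during which the arm holds its last target. There are 200 camera calls.

## Working session

There is one attempt and no reset: what is moved stays moved. The work goes in short steps, Python scripts to look and compute and a tool call to move; the robot and the scene stay as the last step left them, time stands still between calls to the robot, and variables do not carry over. Pictures are saved under pics/ and viewed, at most 10 in all, crops included, and the job is handed in when it is done.

Besides the shell and the picture viewer there is one more tool, called after "Request:" by a JSON object that holds its "api" and its "payload". jog_arm: Moves the arm, as the interface text tells. Its arguments: {"type":"object","properties":{"increments":{"type":"array"},"grip_force":{"type":"number"}},"required":["increments"]}

```bash
ls; mkdir -p pics; cat > h.py <<'E'
import numpy as np, cv2, json
from bench import ctrl, vision
from scipy.spatial.transform import Rotation as R
def ray(im,u,v):
    x=(u-im["cx"])/im["fx"]; y=(v-im["cy"])/im["fy"]
    a,b=x,y
    for _ in range(20):
        s=1+im["k1"]*(a*a+b*b); a,b=x/s,y/s
    E=np.array(im["extrinsics"]); d=E[:3,:3].T@np.array([a,b,1.]); o=-E[:3,:3].T@E[:3,3]
    return o,d/np.linalg.norm(d)
def at_z(im,u,v,z):
    o,d=ray(im,u,v); return o+d*(z-o[2])/d[2]
def tri(*rs):
    A=0;b=0
    for o,d in rs:
        P=np.eye(3)-np.outer(d,d); A=A+P; b=b+P@o
    x=np.linalg.solve(A,b); return x,[np.linalg.norm((np.eye(3)-np.outer(d,d))@(x-o)) for o,d in rs]
def proj(im,p):
    E=np.array(im["extrinsics"]); c=E[:3,:3]@np.asarray(p,float)+E[:3,3]; a,b=c[:2]/c[2]
    s=1+im["k1"]*(a*a+b*b); return np.array([im["fx"]*a*s+im["cx"],im["fy"]*b*s+im["cy"]])
def tool():
    s=ctrl.get_state(); return np.array(s["position"]),R.from_rotvec(s["tool_rot"]).as_matrix()
def save(im,n): cv2.imwrite("pics/%s.png"%n,im["color"])
def move(p,yaw_axis_y=None):
    """tool increments (mm, rad) from current pose to TCP p, tool down, tool y along given world dir"""
    P,M=tool(); t=M.T@(np.asarray(p)-P)*1000
    if yaw_axis_y is None: w=np.zeros(3)
    else:
        y=np.array([yaw_axis_y[0],yaw_axis_y[1],0]);y/=np.linalg.norm(y)
        if y@M[:,1]<0: y=-y
        z=np.array([0,0,-1.]); w=R.from_matrix(M.T@np.column_stack([np.cross(y,z),y,z])).as_rotvec()
    return np.round(t,1),np.round(w,3)
E
python3 - <<'E'
from h import *
for c in ("scene","top","wrist"):
    im=vision.get_image(c); save(im,c+"0")
    o,d=ray(im,320,200); print(c,im["fx"],im["k1"],o.round(3),d.round(3))
    for t in ("tray","steel_block","brass_block","stand","tape_elec","petri_0","tee_piece"):
        r=vision.spot_in(c,t); print(c,t,[(np.round(x["bbox"]).astype(int).tolist(),round(x["conf"],2)) for x in r[:3]])
s=ctrl.get_state(); print({k:np.round(v,3) for k,v in s.items()}); print(tool()[1].round(3))
a=cv2.imread("pics/top0.png");cv2.imwrite("pics/both.png",cv2.resize(a,(800,500),interpolation=cv2.INTER_CUBIC))
E
```

```text
pics
scene 365.96198311821325 -0.045556403195822284 [ 0.074 -0.565  0.722] [ 0.47   0.569 -0.674]
scene tray [([258, 174, 309, 215], 0.9)]
scene steel_block [([240, 161, 274, 184], 0.96), ([263, 185, 290, 201], 0.63)]
scene brass_block []
scene stand [([323, 205, 401, 268], 0.59)]
scene tape_elec [([220, 146, 237, 161], 0.71), ([262, 184, 292, 206], 0.26)]
scene petri_0 [([396, 317, 422, 349], 0.96)]
scene tee_piece [([415, 293, 443, 319], 0.53), ([261, 172, 312, 216], 0.37)]
top 487.2300926583663 -0.140351095235256 [ 0.331 -0.013  1.473] [ 0.141  0.016 -0.99 ]
top tray [([261, 193, 303, 238], 0.81)]
top steel_block [([222, 196, 250, 233], 0.96), ([272, 212, 301, 234], 0.61)]
top brass_block [([269, 195, 294, 214], 0.56)]
top stand [([348, 161, 395, 227], 0.96)]
top tape_elec [([180, 216, 200, 236], 0.6)]
top petri_0 [([446, 224, 465, 236], 0.66), ([439, 195, 456, 208], 0.36)]
top tee_piece [([441, 196, 457, 209], 0.66)]
wrist 276.9578869856922 -0.04106687036280831 [0.123 0.643 0.385] [ 0.283 -0.083 -0.955]
wrist tray []
wrist steel_block []
wrist brass_block []
wrist stand []
wrist tape_elec []
wrist petri_0 []
wrist tee_piece []
{'time': np.float64(1.2), 'joint_positions': array([-1.242,  0.321, -0.07 ,  1.45 ,  0.023,  1.371, -0.057]), 'qd': array([-0.   , -0.001, -0.   ,  0.001,  0.001, -0.001,  0.   ]), 'joint_torque': array([ 1.0000e-03, -4.9111e+01, -4.0300e-01, -3.1277e+01, -6.4000e-02,
        3.4000e-02,  0.0000e+00]), 'position': array([0.201, 0.618, 0.223]), 'tool_rot': array([0.492, 3.103, 0.   ]), 'ft_force': array([-0.627,  0.249, -1.185]), 'torque': array([0.014, 0.024, 0.066]), 'grip_force': np.float64(0.0), 'grip_width': np.float64(1.002)}
[[-0.951  0.31   0.   ]
 [ 0.31   0.951  0.   ]
 [-0.     0.    -1.   ]]
```

View pics/both.png

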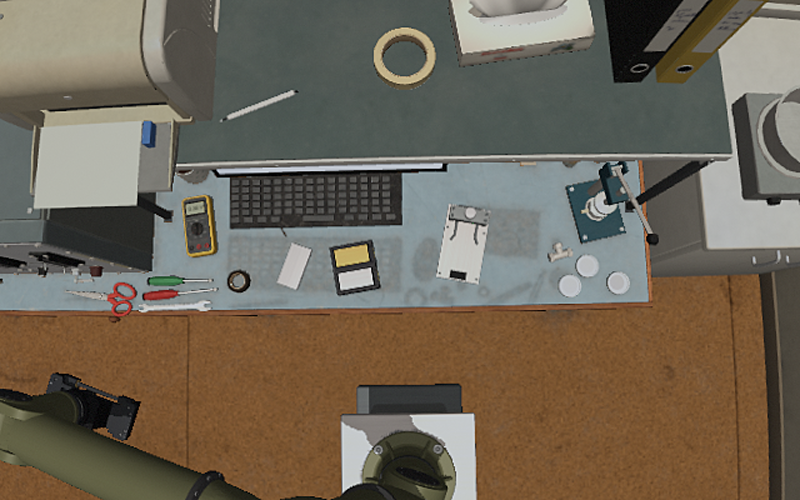

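View pics/scene0.png

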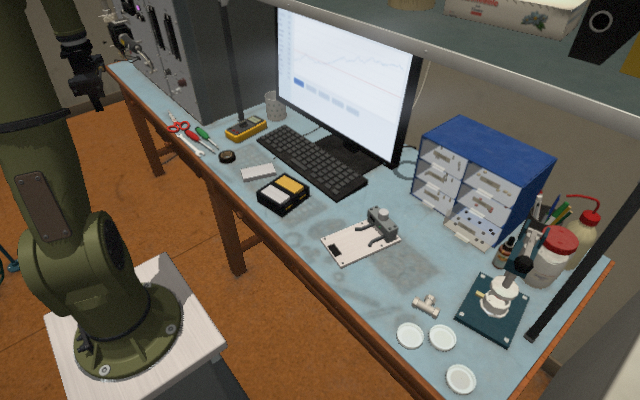

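The top view shows the tray at about (355,267) in the enlarged picture, with brass at the far side and steel at the near side. The stand is at (463,243), the look-alike white block at (293,266) and the tape roll at (238,281). In the scene view the tray is at (283,194) and the stand at (362,235). A shelf hangs over the rear of the bench.

```bash
python3 - <<'E'
from h import *
t=vision.get_image("top"); s=vision.get_image("scene")
for n,a,b,z in (("tray",(282,215.5),(283.5,194.5),.03),("steel",(286.5,223),(276.5,193),.04),("stand",(371.5,194),(362,236),.02),("lookalike",(236,214.5),(257,172.5),.01),("tape",(190,226),(228,154),.01)):
    print(n,at_z(t,*a,z).round(3),at_z(s,*b,z).round(3),[x if isinstance(x,list) else x.round(3) for x in tri(ray(t,*a),ray(s,*b))])
for u,v in ((147,128),(583,125)): print(at_z(t,u,v,.5).round(2))
o,d=ray(vision.get_image("wrist"),320,200)
P,M=tool(); print("cam in tool",(M.T@(o-P)).round(4),(M.T@d).round(3))
E
```

```text
tray [0.492 0.124 0.03 ] [0.492 0.105 0.03 ] [array([0.498, 0.124, 0.013]), [np.float64(0.004656929809011193), np.float64(0.004656929809011176)]]
steel [0.469 0.11  0.04 ] [0.475 0.113 0.04 ] [array([0.47 , 0.109, 0.045]), [np.float64(0.0018827917978048807), np.float64(0.00188279179780495)]]
stand [ 0.553 -0.145  0.02 ] [ 0.557 -0.147  0.02 ] [array([ 0.555, -0.147,  0.021]), [np.float64(0.0019328451335799712), np.float64(0.0019328451335799044)]]
lookalike [0.5   0.267 0.01 ] [0.502 0.264 0.01 ] [array([0.501, 0.267, 0.009]), [np.float64(0.0013503966948289097), np.float64(0.0013503966948288323)]]
tape [0.467 0.409 0.01 ] [0.482 0.415 0.01 ] [array([0.472, 0.404, 0.02 ]), [np.float64(0.005829597714989474), np.float64(0.0058295977149894615)]]
[0.63 0.37 0.5 ]
[ 0.62 -0.56  0.5 ]
cam in tool [ 0.0818 -0.0002 -0.1628] [-0.295  0.008  0.955]
```

```bash
cat >> h.py <<'E'
def rot(y,tilt=0.):
    """tool down with tool y along world dir y; then tilted by turn 'tilt' about tool y"""
    y=np.array([y[0],y[1],0.]);y/=np.linalg.norm(y); z=np.array([0,0,-1.])
    return np.column_stack([np.cross(y,z),y,z])@R.from_rotvec([0,tilt,0]).as_matrix()
def plan(p,M1,P=None,M=None,n=None):
    """split the move to TCP p, rotation M1 into calls; print each call's increment in the tool axes at its start"""
    if P is None: P,M=tool()
    w=R.from_matrix(M.T@M1).as_rotvec(); d=np.asarray(p)-P
    n=n or int(np.ceil(max(np.linalg.norm(d)/.19,np.linalg.norm(w)/.6)))
    dM=R.from_rotvec(w/n).as_matrix()
    for i in range(n):
        print(i+1,"t",(M.T@d/n*1000).round(1),"w",(w/n).round(3)); M=M@dM
    return np.asarray(p),M1
E
python3 - <<'E'
from h import *
plan([.49,.14,.25],rot([1,0]))
E
```

```text
1 t [-140.9 -121.7   -9.1] w [ 0.    -0.     0.419]
2 t [-178.2  -54.    -9.1] w [ 0.    -0.     0.419]
3 t [-184.7   23.1   -9.1] w [ 0.    -0.     0.419]
```

Request:
{"api": "jog_arm", "payload": {"increments": [{"tx": -28, "ty": -24, "tz": -2, "wz": 0.084}, {"tx": -56, "ty": -49, "tz": -4, "wz": 0.168}, {"tx": -85, "ty": -73, "tz": -5, "wz": 0.25}, {"tx": -113, "ty": -97, "tz": -7, "wz": 0.335}, {"tx": -141, "ty": -122, "tz": -9, "wz": 0.419}]}}

```text
validation failed for argument at $.in...
```

Request:
{"api": "jog_arm", "payload": {"increments": [{"tx": -36, "ty": -11, "tz": -2, "wz": 0.084}, {"tx": -71, "ty": -22, "tz": -4, "wz": 0.168}, {"tx": -107, "ty": -32, "tz": -5, "wz": 0.25}, {"tx": -143, "ty": -43, "tz": -7, "wz": 0.335}, {"tx": -178, "ty": -54, "tz": -9, "wz": 0.419}]}}

```text
validation failed for argument at $.in...
```

Request:
{"api": "jog_arm", "payload": {"increments": [{"tx": -37, "ty": 5, "tz": -2, "wz": 0.084}, {"tx": -74, "ty": 9, "tz": -4, "wz": 0.168}, {"tx": -111, "ty": 14, "tz": -5, "wz": 0.25}, {"tx": -148, "ty": 19, "tz": -7, "wz": 0.335}, {"tx": -185, "ty": 23, "tz": -9, "wz": 0.419}]}}

```text
validation failed for argument at $.in...
```

Request:
{"api": "jog_arm", "payload": {"increments": [{"tx": -28, "ty": -24, "tz": -2, "wx": 0, "wy": 0, "wz": 0.084, "gripper": 1}, {"tx": -56, "ty": -49, "tz": -4, "wx": 0, "wy": 0, "wz": 0.168, "gripper": 1}, {"tx": -85, "ty": -73, "tz": -5, "wx": 0, "wy": 0, "wz": 0.25, "gripper": 1}, {"tx": -113, "ty": -97, "tz": -7, "wx": 0, "wy": 0, "wz": 0.335, "gripper": 1}, {"tx": -141, "ty": -122, "tz": -9, "wx": 0, "wy": 0, "wz": 0.419, "gripper": 1}]}}

```text
time: 1.77
position: [0.2983, 0.4569, 0.2317]
tool_rot: [-1.133, -2.93, -0.001]
ft_force: [1.0, -0.8, -0.1]
grip_width: 1.002
grip_force: 0.0
```

Request:
{"api": "jog_arm", "payload": {"increments": [{"tx": -36, "ty": -11, "tz": -2, "wx": 0, "wy": 0, "wz": 0.084, "gripper": 1}, {"tx": -71, "ty": -22, "tz": -4, "wx": 0, "wy": 0, "wz": 0.168, "gripper": 1}, {"tx": -107, "ty": -32, "tz": -5, "wx": 0, "wy": 0, "wz": 0.25, "gripper": 1}, {"tx": -143, "ty": -43, "tz": -7, "wx": 0, "wy": 0, "wz": 0.335, "gripper": 1}, {"tx": -178, "ty": -54, "tz": -9, "wx": 0, "wy": 0, "wz": 0.419, "gripper": 1}]}}

```text
time: 2.18
position: [0.3944, 0.2973, 0.241]
tool_rot: [1.718, 2.63, 0.001]
ft_force: [0.9, 0.0, 0.0]
grip_width: 0.998
grip_force: 0.0
```

Request:
{"api": "jog_arm", "payload": {"increments": [{"tx": -37, "ty": 5, "tz": -2, "wx": 0, "wy": 0, "wz": 0.084, "gripper": 0}, {"tx": -74, "ty": 9, "tz": -4, "wx": 0, "wy": 0, "wz": 0.168, "gripper": 0}, {"tx": -111, "ty": 14, "tz": -5, "wx": 0, "wy": 0, "wz": 0.25, "gripper": 0}, {"tx": -148, "ty": 19, "tz": -7, "wx": 0, "wy": 0, "wz": 0.335, "gripper": 0}, {"tx": -185, "ty": 23, "tz": -9, "wx": 0, "wy": 0, "wz": 0.419, "gripper": 0}]}}

```text
time: 2.6
position: [0.4904, 0.1377, 0.25]
tool_rot: [2.227, 2.216, 0.002]
ft_force: [0.2, 0.9, -0.1]
grip_width: 0.705
grip_force: 0.0
```

```bash
cat > look.py <<'E'
from h import *
import sys, pickle
n=sys.argv[1]; vision.get_image("wrist"); vision.get_image("wrist"); im=vision.get_image("wrist"); save(im,n); pickle.dump(im,open("pics/%s.pkl"%n,"wb"))
for t in sys.argv[2:]:
    print(t,[(np.round(x["bbox"]).astype(int).tolist(),round(x["conf"],2)) for x in vision.spot_in("wrist",t)[:3]])
s=ctrl.get_state(); print(s["time"],tool()[0].round(4),np.round(s["joint_positions"],2))
E
python3 look.py w1 tray steel_block brass_block stand tape_elec
```

```text
tray [([274, 137, 367, 226], 0.56)]
steel_block [([285, 158, 320, 215], 0.85), ([287, 39, 369, 107], 0.69), ([274, 139, 367, 221], 0.47)]
brass_block [([323, 148, 363, 209], 0.97), ([303, 299, 387, 324], 0.37)]
stand [([303, 299, 386, 323], 0.95)]
tape_elec []
3.0 [0.489  0.141  0.2494] [-0.74 -0.    0.41  1.77  0.    1.38 -0.33]
```

View pics/w1.png

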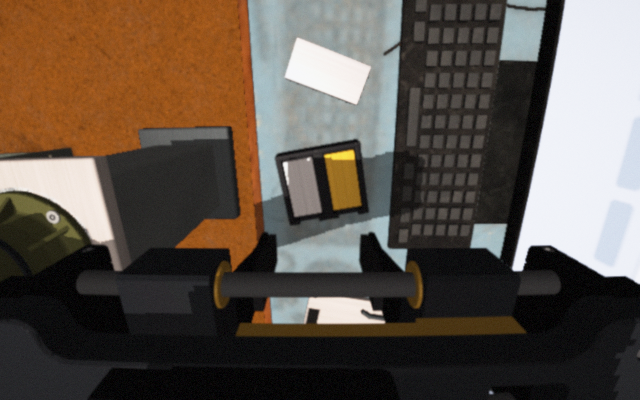

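The tray shows at (320,182), with the steel block at (302,187) on the left (near the robot) and brass at (343,178). The look-alike is at (328,70), and the stand is partly hidden at (345,311). I'll take a second, closer view.

Request:
{"api": "jog_arm", "payload": {"increments": [{"tx": -10, "ty": -3, "tz": 20, "wx": 0, "wy": 0, "wz": 0, "gripper": 0}, {"tx": -20, "ty": -6, "tz": 40, "wx": 0, "wy": 0, "wz": 0, "gripper": 0}, {"tx": -30, "ty": -9, "tz": 60, "wx": 0, "wy": 0, "wz": 0, "gripper": 0}, {"tx": -40, "ty": -12, "tz": 80, "wx": 0, "wy": 0, "wz": 0, "gripper": 0}, {"tx": -40, "ty": -12, "tz": 80, "wx": 0, "wy": 0, "wz": 0, "gripper": 0}]}}

```text
time: 3.42
position: [0.4743, 0.0977, 0.1659]
tool_rot: [-2.221, -2.218, 0.011]
ft_force: [-0.6, -1.2, -0.7]
grip_width: 0.023
grip_force: 0.0
```

```bash
python3 look.py w2 tray steel_block brass_block; cat >> h.py <<'E'
import pickle
def seg(im,box,kind):
    l,t,r,b=box; c=im["color"][t:b,l:r]; hsv=cv2.cvtColor(c,cv2.COLOR_BGR2HSV)
    m=(hsv[...,2]>85)&((hsv[...,1]>110) if kind=="brass" else (hsv[...,1]<70))
    m=cv2.morphologyEx(m.astype(np.uint8),cv2.MORPH_OPEN,np.ones((3,3)))
    cs=max(cv2.findContours(m,cv2.RETR_EXTERNAL,cv2.CHAIN_APPROX_NONE)[0],key=cv2.contourArea)
    return cs[:,0,:]+np.array([l,t]),m
def rect(im,cont,z):
    w=np.array([at_z(im,u,v,z)[:2] for u,v in cont]); (c,s,a)=cv2.minAreaRect((w*1000).astype(np.float32))
    bp=cv2.boxPoints((c,s,a)); e=[bp[1]-bp[0],bp[2]-bp[1]]; e=max(e,key=np.linalg.norm)
    return np.array(c).round(1),np.sort(s).round(1),round((np.degrees(np.arctan2(e[1],e[0]))%180),1)
E
python3 - <<'E'
from h import *
C={}
for n in ("w1","w2"):
    im=pickle.load(open("pics/%s.pkl"%n,"rb"))
    from bench import vision
    bx={"w1":{"steel":(275,140,324,226),"brass":(318,138,368,220)}}.get(n)
    if bx is None: continue
    for k,b in bx.items():
        ct,m=seg(im,b,k); print(n,k,cv2.minAreaRect(ct.astype(np.float32)),[rect(im,ct,z) for z in (.03,.04,.05)])
E
```

```text
tray [([278, 116, 396, 229], 0.71)]
steel_block [([287, 137, 337, 215], 0.92), ([294, 0, 405, 77], 0.81)]
brass_block [([339, 130, 390, 209], 0.62)]
3.7167 [0.4787 0.1007 0.171 ] [-0.7  -0.    0.44  1.93  0.    1.21 -0.26]
w1 steel ((301.511962890625, 186.66445922851562), (56.84827423095703, 30.48174285888672), 79.50852966308594) [(array([471.2, 114.7]), array([42.7, 83.3]), np.float32(99.3)), (array([471.8, 117.3]), array([41.5, 81.1]), np.float32(99.3)), (array([472.4, 119.9]), array([40.4, 78.9]), np.float32(99.3))]
w1 brass ((343.359619140625, 179.06787109375), (57.656307220458984, 30.58440399169922), 80.13418579101562) [(array([529.9, 124.7]), array([42.2, 83.9]), np.float32(99.4)), (array([528.9, 127. ]), array([41.1, 81.7]), np.float32(99.4)), (array([528. , 129.4]), array([40. , 79.5]), np.float32(99.4))]
```

View pics/w2.png

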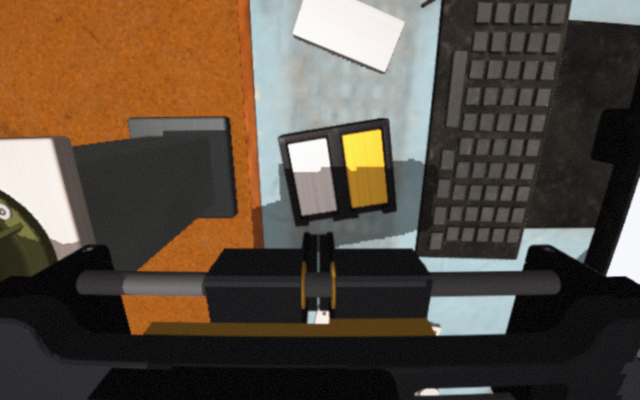

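The closer view shows the steel block at (312,177) and brass at (365,170), with the notches and finger tips just below (row ~225).

```bash
python3 - <<'E'
from h import *
c={}
for n,bx in (("w1",{"steel":(275,140,324,226),"brass":(318,138,368,220)}),("w2",{"steel":(280,128,340,222),"brass":(336,122,394,215)})):
    im=pickle.load(open("pics/%s.pkl"%n,"rb"))
    for k,b in bx.items():
        ct,m=seg(im,b,k); r=cv2.minAreaRect(ct.astype(np.float32)); c[n,k]=ray(im,*r[0])
        print(n,k,np.round(r[0],1),np.round(r[1],1),rect(im,ct,.04))
for k in ("steel","brass"): print(k,tri(c["w1",k],c["w2",k]))
im=pickle.load(open("pics/w2.pkl","rb")); print(proj(im,tool()[0]), proj(im,[.478,.072,.04]))
E
```

```text
w1 steel [301.5 186.7] [56.8 30.5] (array([471.8, 117.3]), array([41.5, 81.1]), np.float32(99.3))
w1 brass [343.4 179.1] [57.7 30.6] (array([528.9, 127. ]), array([41.1, 81.7]), np.float32(99.4))
w2 steel [312.4 176.4] [74.1 40.4] (array([472.1, 117.5]), array([42.2, 81.4]), np.float32(99.3))
w2 brass [365.8 167.7] [75.  40.7] (array([528.3, 126.6]), array([41.8, 81.4]), np.float32(99.5))
steel (array([0.47198857, 0.12186947, 0.05328542]), [np.float64(2.2977332401220678e-05), np.float64(2.2977332401193854e-05)])
brass (array([0.52946558, 0.12770985, 0.03674422]), [np.float64(8.070542184638385e-05), np.float64(8.070542184648084e-05)])
[319.57261975 247.29841909] [318.20318929 217.27057369]
```

```bash
python3 - <<'E'
from h import *
plan([.4765,.0898,.046],rot([.987,.1616]),n=1)
E
```

```text
1 t [-11.   -2.5 125. ] w [ 0.003 -0.001 -0.162]
```

Request:
{"api": "jog_arm", "payload": {"increments": [{"tx": -4, "ty": -1, "tz": 30, "wx": 0, "wy": 0, "wz": -0.06, "gripper": 0}, {"tx": -8, "ty": -2, "tz": 60, "wx": 0, "wy": 0, "wz": -0.12, "gripper": 0}, {"tx": -11, "ty": -2.5, "tz": 95, "wx": 0.003, "wy": 0, "wz": -0.162, "gripper": 0}, {"tx": -11, "ty": -2.5, "tz": 118, "wx": 0.003, "wy": 0, "wz": -0.162, "gripper": 0}, {"tx": -11, "ty": -2.5, "tz": 125, "wx": 0.003, "wy": 0, "wz": -0.162, "gripper": 0}]}}

```text
time: 4.13
position: [0.4731, 0.0882, 0.0418]
tool_rot: [-2.032, -2.39, 0.01]
ft_force: [-1.2, 0.5, 0.2]
grip_width: 0.003
grip_force: 0.0
```

Request:
{"api": "jog_arm", "payload": {"increments": [{"tx": 0, "ty": 0, "tz": 1, "wx": 0, "wy": 0, "wz": 0, "gripper": 0}, {"tx": 0, "ty": 0, "tz": 2, "wx": 0, "wy": 0, "wz": 0, "gripper": 0}, {"tx": 0, "ty": 0, "tz": 4, "wx": 0, "wy": 0, "wz": 0, "gripper": 0}, {"tx": 0, "ty": 0, "tz": 6, "wx": 0, "wy": 0, "wz": 0, "gripper": 0}, {"tx": 0, "ty": 0, "tz": 8, "wx": 0, "wy": 0, "wz": 0, "gripper": 0}]}}

```text
time: 4.55
position: [0.4765, 0.0888, 0.0378]
tool_rot: [-2.035, -2.392, -0.001]
ft_force: [-0.1, -0.3, 1.3]
grip_width: 0.007
grip_force: 0.2
```

Request:
{"api": "jog_arm", "payload": {"increments": [{"tx": 0, "ty": 0, "tz": 1, "wx": 0, "wy": 0, "wz": 0, "gripper": 0}, {"tx": 0, "ty": 0, "tz": 2, "wx": 0, "wy": 0, "wz": 0, "gripper": 0}, {"tx": 0, "ty": 0, "tz": 3, "wx": 0, "wy": 0, "wz": 0, "gripper": 0}, {"tx": 0, "ty": 0, "tz": 4, "wx": 0, "wy": 0, "wz": 0, "gripper": 0}, {"tx": 0, "ty": 0, "tz": 5, "wx": 0, "wy": 0, "wz": 0, "gripper": 0}]}}

```text
time: 4.97
position: [0.4751, 0.0884, 0.0315]
tool_rot: [-2.034, -2.391, 0.003]
ft_force: [0.3, -0.2, 0.2]
grip_width: 0.009
grip_force: 0.1
```

Request:
{"api": "jog_arm", "payload": {"increments": [{"tx": 0, "ty": 0, "tz": 1, "wx": 0, "wy": 0, "wz": 0, "gripper": 0}, {"tx": 0, "ty": 0, "tz": 2, "wx": 0, "wy": 0, "wz": 0, "gripper": 0}, {"tx": 0, "ty": 0, "tz": 3, "wx": 0, "wy": 0, "wz": 0, "gripper": 0}, {"tx": 0, "ty": 0, "tz": 4, "wx": 0, "wy": 0, "wz": 0, "gripper": 0}, {"tx": 0, "ty": 0, "tz": 4, "wx": 0, "wy": 0, "wz": 0, "gripper": 0}]}}

```text
time: 5.38
position: [0.4759, 0.0882, 0.0295]
tool_rot: [-2.034, -2.391, 0.002]
ft_force: [-4.7, -2.3, 16.0]
grip_width: 0.007
grip_force: 6.7
```

It has bottomed (16 N). I'll retract straight up and look.

Request:
{"api": "jog_arm", "payload": {"increments": [{"tx": 0, "ty": 0, "tz": -4, "wx": 0, "wy": 0, "wz": 0, "gripper": 0}, {"tx": 0, "ty": 0, "tz": -12, "wx": 0, "wy": 0, "wz": 0, "gripper": 0}, {"tx": 0, "ty": 0, "tz": -40, "wx": 0, "wy": 0, "wz": 0, "gripper": 0}, {"tx": 0, "ty": 0, "tz": -80, "wx": 0, "wy": 0, "wz": 0, "gripper": 0}, {"tx": 0, "ty": 0, "tz": -120, "wx": 0, "wy": 0, "wz": 0, "gripper": 0}]}}

```text
time: 5.8
position: [0.4743, 0.088, 0.1482]
tool_rot: [-2.034, -2.39, 0.007]
ft_force: [1.6, 0.7, 0.2]
grip_width: 0.002
grip_force: 0.0
```

```bash
python3 look.py w3 tray steel_block brass_block; python3 - <<'E'
from h import *
im=pickle.load(open("pics/w3.pkl","rb"))
cv2.imwrite("pics/w3c.png",cv2.resize(im["color"][60:260,220:460],None,fx=3,fy=3,interpolation=cv2.INTER_CUBIC))
E
```

```text
tray [([283, 118, 403, 218], 0.66)]
steel_block [([292, 143, 335, 202], 0.89), ([315, 0, 432, 76], 0.59)]
brass_block [([346, 131, 394, 207], 0.82), ([308, 310, 331, 324], 0.16)]
6.1 [0.4746 0.0883 0.1467] [-0.69  0.01  0.46  1.96 -0.01  1.17 -0.07]
```

View pics/w3c.png

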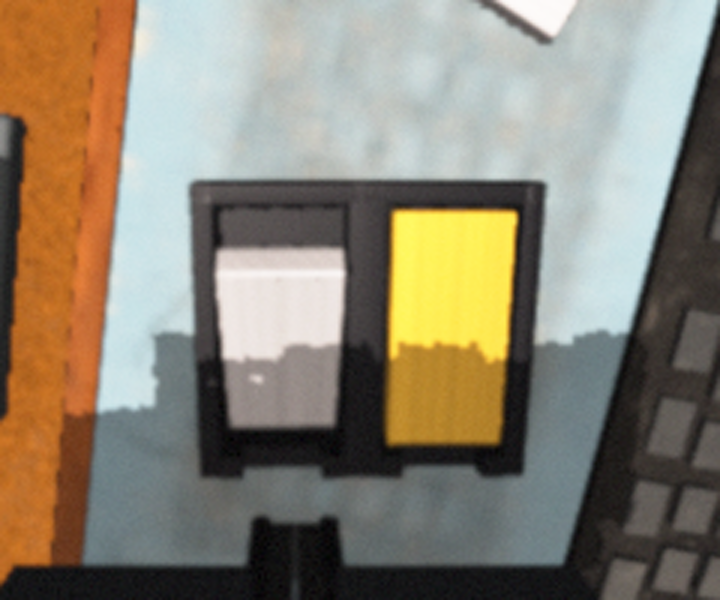

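The block stands tipped: its raised end's underside edge is at (292..335, 143), its top edge at row 150 and its lower end's top edge at row 203. I'll fit the pose from these six corners.

```bash
cat > fit.py <<'E'
from h import *
from scipy.optimize import least_squares
im=pickle.load(open("pics/w3.pkl","rb"))
px=np.array([(292.3,142.7),(335.3,142.3),(292.3,150),(335.3,149.3),(296.3,203.3),(332.7,202.7)])
# block corners: x, y, z (z=0 underside); image left = world -x = block +y
Q=np.array([(40,20,0),(40,-20,0),(40,20,12),(40,-20,12),(-40,20,12),(-40,-20,12)])/1e3
def pose(p):
    # centre (body, z=6) c, yaw, pitch (x axis up)
    Rm=R.from_euler("ZY",[p[3],-p[4]]).as_matrix(); return np.array(p[:3]),Rm
def world(p):
    c,Rm=pose(p); return (Q-[0,0,.006])@Rm.T+c
f=lambda p:(np.array([proj(im,w) for w in world(p)])-px).ravel()
s=least_squares(f,[.472,.115,.038,1.733,.6],loss="soft_l1"); p=s.x
print(p.round(4),"rms",np.sqrt((f(p)**2).mean()).round(2)); print(world(p).round(4))
np.save("p.npy",p)
E
python3 fit.py
```

```text
[0.4742 0.1106 0.0326 1.7388 0.6102] rms 0.55
[[0.4484 0.143  0.0506]
 [0.4879 0.1497 0.0506]
 [0.4496 0.1362 0.0604]
 [0.489  0.1429 0.0604]
 [0.4606 0.0716 0.0146]
 [0.5    0.0783 0.0146]]
```

```bash
python3 - <<'E'
from h import *
p=np.load("p.npy"); c=p[:3]; B=R.from_euler("ZY",[p[3],-p[4]]).as_matrix()
M=np.column_stack([B[:,0],-B[:,1],-B[:,2]]); g=c+B@[.034,0,-.0045]
np.savez("g.npz",g=g,M=M)
print(g.round(4)); plan(g-.06*M[:,2],M,n=1)
E
```

```text
[0.4691 0.1406 0.0484]
1 t [18.2  3.4 49.1] w [-0.002  0.61  -0.008]
```

Request:
{"api": "jog_arm", "payload": {"increments": [{"tx": 4, "ty": 1, "tz": 8, "wx": 0, "wy": 0.12, "wz": 0, "gripper": 0.78}, {"tx": 8, "ty": 2, "tz": 16, "wx": 0, "wy": 0.24, "wz": 0, "gripper": 0.78}, {"tx": 12, "ty": 3, "tz": 26, "wx": 0, "wy": 0.36, "wz": 0, "gripper": 0.78}, {"tx": 15, "ty": 3.4, "tz": 36, "wx": 0, "wy": 0.48, "wz": 0, "gripper": 0.78}, {"tx": 18, "ty": 3.4, "tz": 44, "wx": 0, "wy": 0.6, "wz": -0.008, "gripper": 0.78}]}}

```text
time: 6.52
position: [0.4758, 0.1067, 0.1029]
tool_rot: [-1.697, -2.008, -0.532]
ft_force: [-0.9, 1.4, -0.6]
grip_width: 0.295
grip_force: 0.0
```

```bash
python3 look.py w4 steel_block;  python3 - <<'E'
from h import *
q=np.load("g.npz"); plan(q["g"],q["M"],n=1); print(np.round(ctrl.get_state()["grip_width"],2))
E
```

```text
steel_block [([323, 78, 423, 159], 0.93), ([293, 201, 345, 272], 0.6)]
6.7167 [0.4747 0.1059 0.1016] [-0.4   0.25  0.61  1.99 -0.72  1.29  0.7 ]
1 t [-0.9  0.6 63.8] w [-0.004  0.012 -0.005]
0.48
```

View pics/w4.png

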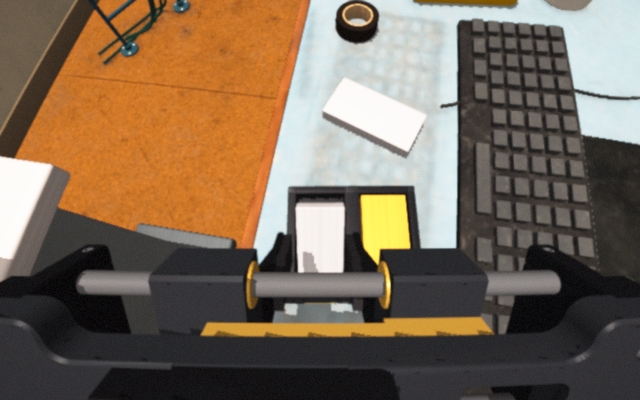

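The tipped block (297–345, row 201) lies centred between the still-opening fingers. I'll finish opening, then descend along the tool axis.

Request:
{"api": "jog_arm", "payload": {"increments": [{"tx": -1, "ty": 1, "tz": 4, "wx": 0, "wy": 0.01, "wz": 0, "gripper": 0.78}, {"tx": -1, "ty": 1, "tz": 10, "wx": 0, "wy": 0.01, "wz": 0, "gripper": 0.78}, {"tx": -1, "ty": 1, "tz": 18, "wx": 0, "wy": 0.01, "wz": 0, "gripper": 0.78}, {"tx": -1, "ty": 1, "tz": 28, "wx": 0, "wy": 0.01, "wz": 0, "gripper": 0.78}, {"tx": -1, "ty": 1, "tz": 36, "wx": 0, "wy": 0.01, "wz": 0, "gripper": 0.78}]}}

```text
time: 7.13
position: [0.473, 0.1279, 0.073]
tool_rot: [-1.69, -2.007, -0.533]
ft_force: [0.7, 0.1, 0.2]
grip_width: 0.77
grip_force: 0.0
```

Request:
{"api": "jog_arm", "payload": {"increments": [{"tx": 0, "ty": 0, "tz": 8, "wx": 0, "wy": 0, "wz": 0, "gripper": 0.78}, {"tx": 0, "ty": 0, "tz": 16, "wx": 0, "wy": 0, "wz": 0, "gripper": 0.78}, {"tx": 0, "ty": 0, "tz": 22, "wx": 0, "wy": 0, "wz": 0, "gripper": 0.78}, {"tx": 0, "ty": 0, "tz": 26, "wx": 0, "wy": 0, "wz": 0, "gripper": 0.78}, {"tx": 0, "ty": 0, "tz": 26, "wx": 0, "wy": 0, "wz": 0, "gripper": 0.78}]}}

```text
time: 7.55
position: [0.4703, 0.1414, 0.0511]
tool_rot: [-1.692, -2.005, -0.531]
ft_force: [-0.5, -0.2, -1.1]
grip_width: 0.781
grip_force: 0.0
```

```bash
python3 - <<'E'
from h import *
vision.get_image("top")
q=np.load("g.npz"); print(tool()[0]); plan(q["g"],q["M"],n=1); print(ctrl.get_state()["ft_force"])
E
```

```text
[0.47074317 0.14091449 0.05160099]
1 t [-1.9 -1.6  2.6] w [-0.002 -0.    -0.   ]
[ 0.81008658 -0.3578471   0.50242368]
```

Request:
{"api": "jog_arm", "payload": {"increments": [{"tx": -1, "ty": 0, "tz": 1, "wx": 0, "wy": 0, "wz": 0, "gripper": 0.78}, {"tx": -1.5, "ty": 0, "tz": 2.3, "wx": 0, "wy": 0, "wz": 0, "gripper": 0.7}, {"tx": -1.5, "ty": 0, "tz": 2.3, "wx": 0, "wy": 0, "wz": 0, "gripper": 0.6}, {"tx": -1.5, "ty": 0, "tz": 2.3, "wx": 0, "wy": 0, "wz": 0, "gripper": 0.5}, {"tx": -1.5, "ty": 0, "tz": 2.3, "wx": 0, "wy": 0, "wz": 0, "gripper": 0.4}], "grip_force": 15}}

```text
time: 8.02
position: [0.4712, 0.1408, 0.0494]
tool_rot: [-1.693, -2.005, -0.533]
ft_force: [0.1, 0.2, -0.6]
grip_width: 0.561
grip_force: 0.0
```

Request:
{"api": "jog_arm", "payload": {"increments": [{"tx": 0, "ty": 0, "tz": 0, "wx": 0, "wy": 0, "wz": 0, "gripper": 0.3}, {"tx": 0, "ty": 0, "tz": 0, "wx": 0, "wy": 0, "wz": 0, "gripper": 0.2}, {"tx": 0, "ty": 0, "tz": 0, "wx": 0, "wy": 0, "wz": 0, "gripper": 0.1}, {"tx": 0, "ty": 0, "tz": 0, "wx": 0, "wy": 0, "wz": 0, "gripper": 0}, {"tx": 0, "ty": 0, "tz": 0, "wx": 0, "wy": 0, "wz": 0, "gripper": 0}], "grip_force": 50}}

```text
time: 8.43
position: [0.47, 0.1412, 0.0493]
tool_rot: [-1.691, -2.004, -0.531]
ft_force: [-5.0, 0.1, 4.4]
grip_width: 0.451
grip_force: 49.9
```

Request:
{"api": "jog_arm", "payload": {"increments": [{"tx": 1, "ty": 0, "tz": -2, "wx": 0, "wy": 0, "wz": 0, "gripper": 0}, {"tx": 4, "ty": 0, "tz": -6, "wx": 0, "wy": 0, "wz": 0, "gripper": 0}, {"tx": 10, "ty": 0, "tz": -15, "wx": 0, "wy": 0, "wz": 0, "gripper": 0}, {"tx": 20, "ty": 0, "tz": -29, "wx": 0, "wy": 0, "wz": 0, "gripper": 0}, {"tx": 34, "ty": 0, "tz": -49, "wx": 0, "wy": 0, "wz": 0, "gripper": 0}]}}

```text
time: 8.85
position: [0.4712, 0.1401, 0.1089]
tool_rot: [-1.696, -2.004, -0.531]
ft_force: [1.0, 0.4, -1.8]
grip_width: 0.453
grip_force: 49.9
```

Request:
{"api": "jog_arm", "payload": {"increments": [{"tx": 10, "ty": 0, "tz": -14, "wx": 0, "wy": -0.05, "wz": 0, "gripper": 0}, {"tx": 20, "ty": 0, "tz": -28, "wx": 0, "wy": -0.15, "wz": 0, "gripper": 0}, {"tx": 30, "ty": 0, "tz": -43, "wx": 0, "wy": -0.27, "wz": 0, "gripper": 0}, {"tx": 40, "ty": 0, "tz": -57, "wx": 0, "wy": -0.38, "wz": 0, "gripper": 0}, {"tx": 46, "ty": 0, "tz": -65, "wx": 0, "wy": -0.49, "wz": 0, "gripper": 0}]}}

```text
time: 9.27
position: [0.4739, 0.1413, 0.1936]
tool_rot: [-1.974, -2.331, -0.128]
ft_force: [0.6, 0.5, -2.7]
grip_width: 0.453
grip_force: 49.9
```

```bash
python3 look.py w5 steel_block stand; python3 - <<'E'
from h import *
P,M=tool(); print(M.round(3))
# stand from the top picture
im=vision.get_image("top"); s=vision.get_image("scene"); pickle.dump((im,s),open("pics/ts.pkl","wb"))
a=cv2.resize(im["color"][150:240,325:415],(540,540),interpolation=cv2.INTER_CUBIC)
cv2.imwrite("pics/stand.png",a)
E
```

```text
steel_block [([316, 65, 408, 153], 0.62), ([286, 238, 351, 325], 0.56)]
stand []
9.5167 [0.4708 0.14   0.1879] [-0.72 -0.01  0.47  1.91 -0.12  1.24 -0.05]
[[-0.164  0.986 -0.022]
 [ 0.979  0.166  0.12 ]
 [ 0.122 -0.002 -0.993]]
```

View pics/stand.png

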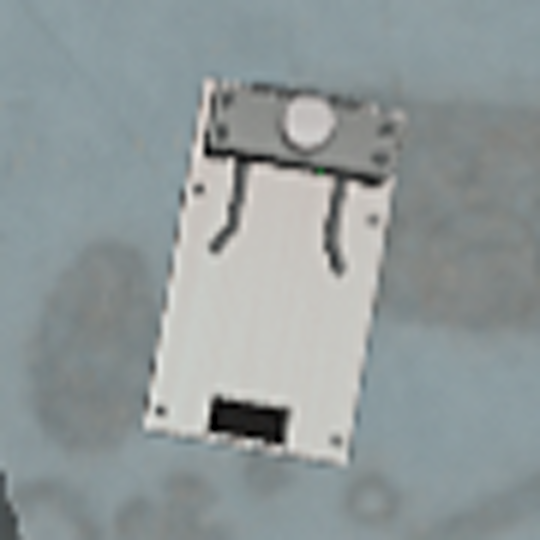

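Stand in the crop: near edge corners (145,432) and (350,464), far left corner (205,80), the dark strip at (250,420), and rails running up under the head at about 10° yaw.

```bash
python3 - <<'E'
from h import *
im,s=pickle.load(open("pics/ts.pkl","rb"))
f=lambda u,v:at_z(im,325+u/6-.4,150+v/6-.4,.01)
a,b,c=f(145,432),f(350,464),f(205,80); print(a,b,c)
print("width",np.linalg.norm(a-b),"len",np.linalg.norm(c-a))
d=((c-a)/np.linalg.norm(c-a)+np.cross([0,0,1],(a-b))*-1/np.linalg.norm(a-b)); d=d/np.linalg.norm(d)
print(np.degrees(np.arctan2((c-a)[1],(c-a)[0])),np.degrees(np.arctan2((a-b)[1],(a-b)[0]))-90)
sx=(c-a)[:2]/np.linalg.norm((c-a)[:2]); o=(a+b)[:2]/2+.095*sx; print("origin",o,"sx",sx)
np.savez("st.npz",o=o,sx=sx)
sy=np.array([-sx[1],sx[0]])
t=o-.13*sx; print(t); plan([*t,.16],rot(sy))
E
```

```text
[ 0.47211576 -0.07509855  0.01      ] [ 0.45392388 -0.17756458  0.01      ] [ 0.6519858  -0.11044268  0.01      ]
width 0.10406839631364198 len 0.18330968590012453
-11.11687708407174 -10.067422517931718
origin [ 0.55623723 -0.14464861] sx [ 0.98123591 -0.19281101]
[ 0.42867656 -0.11958318]
1 t [-83.2 -27.9  -0.9] w [ 0.024 -0.036 -0.404]
2 t [-65.5 -58.3   2.8] w [ 0.024 -0.036 -0.404]
3 t [-37.2 -79.2   6.3] w [ 0.024 -0.036 -0.404]
```

Request:
{"api": "jog_arm", "payload": {"increments": [{"tx": -17, "ty": -6, "tz": 0, "wx": 0.005, "wy": -0.007, "wz": -0.08, "gripper": 0}, {"tx": -33, "ty": -11, "tz": 0, "wx": 0.01, "wy": -0.014, "wz": -0.16, "gripper": 0}, {"tx": -50, "ty": -17, "tz": 0, "wx": 0.014, "wy": -0.021, "wz": -0.24, "gripper": 0}, {"tx": -67, "ty": -22, "tz": -1, "wx": 0.019, "wy": -0.028, "wz": -0.32, "gripper": 0}, {"tx": -83, "ty": -28, "tz": -1, "wx": 0.024, "wy": -0.036, "wz": -0.404, "gripper": 0}]}}

```text
time: 10.03
position: [0.4568, 0.0521, 0.1783]
tool_rot: [-1.472, -2.701, -0.08]
ft_force: [0.0, 1.1, -2.0]
grip_width: 0.449
grip_force: 49.9
```

Request:
{"api": "jog_arm", "payload": {"increments": [{"tx": -13, "ty": -12, "tz": 0, "wx": 0.005, "wy": -0.007, "wz": -0.08, "gripper": 0}, {"tx": -26, "ty": -23, "tz": 1, "wx": 0.01, "wy": -0.014, "wz": -0.16, "gripper": 0}, {"tx": -39, "ty": -35, "tz": 2, "wx": 0.014, "wy": -0.021, "wz": -0.24, "gripper": 0}, {"tx": -52, "ty": -47, "tz": 2, "wx": 0.019, "wy": -0.028, "wz": -0.32, "gripper": 0}, {"tx": -65, "ty": -58, "tz": 3, "wx": 0.024, "wy": -0.036, "wz": -0.404, "gripper": 0}]}}

```text
time: 10.45
position: [0.4425, -0.0332, 0.1691]
tool_rot: [-0.908, -2.972, -0.041]
ft_force: [1.0, 0.6, -3.0]
grip_width: 0.455
grip_force: 49.9
```

Request:
{"api": "jog_arm", "payload": {"increments": [{"tx": -7, "ty": -16, "tz": 1, "wx": 0.005, "wy": -0.007, "wz": -0.08, "gripper": 0}, {"tx": -15, "ty": -32, "tz": 2, "wx": 0.01, "wy": -0.014, "wz": -0.16, "gripper": 0}, {"tx": -22, "ty": -47, "tz": 4, "wx": 0.014, "wy": -0.021, "wz": -0.24, "gripper": 0}, {"tx": -30, "ty": -63, "tz": 5, "wx": 0.019, "wy": -0.028, "wz": -0.32, "gripper": 0}, {"tx": -37, "ty": -79, "tz": 6, "wx": 0.024, "wy": -0.036, "wz": -0.404, "gripper": 0}]}}

```text
time: 10.87
position: [0.4285, -0.1188, 0.1604]
tool_rot: [-0.297, -3.127, 0.001]
ft_force: [-0.2, -0.1, -2.6]
grip_width: 0.456
grip_force: 49.9
```

```bash
python3 look.py w6 steel_block stand; python3 - <<'E'
from h import *
q=np.load("st.npz"); sx=q["sx"]; P,M=tool(); print(M.round(3)); im=pickle.load(open("pics/w6.pkl","rb"))
sy=np.array([-sx[1],sx[0]])
w=lambda x,y,z: np.array([*(q["o"]+x*sx+y*sy),z])
for n,p in (("mouthL",w(0,.030,.018)),("mouthR",w(0,-.030,.018)),("railL",w(.015,.022,.018)),("railR",w(.015,-.022,.018)),("cornerL",w(-.095,.052,.01)),("headL",w(.044,.047,.056)),("headR",w(.044,-.047,.056))): print(n,proj(im,p).round(1))
cv2.imwrite("pics/w6c.png",cv2.resize(im["color"][20:320,180:460],None,fx=2,fy=2,interpolation=cv2.INTER_CUBIC))
print(ctrl.get_state()["grip_width"])
E
```

```text
steel_block [([285, 239, 351, 322], 0.93), ([599, 146, 638, 235], 0.93)]
stand [([276, 217, 364, 322], 0.61)]
11.1167 [ 0.4294 -0.1166  0.1611] [-0.57 -0.14  0.73  2.04  0.1   1.21  1.5 ]
[[-0.982  0.191  0.001]
 [ 0.191  0.982 -0.   ]
 [-0.001  0.    -1.   ]]
mouthL [342.5 287.9]
mouthR [295.8 288. ]
railL [336.  297.7]
railR [302.3 297.8]
cornerL [362.1 216.4]
headL [358.1 337.3]
headR [280.5 337.5]
0.45421600713647486
```

View pics/w6c.png

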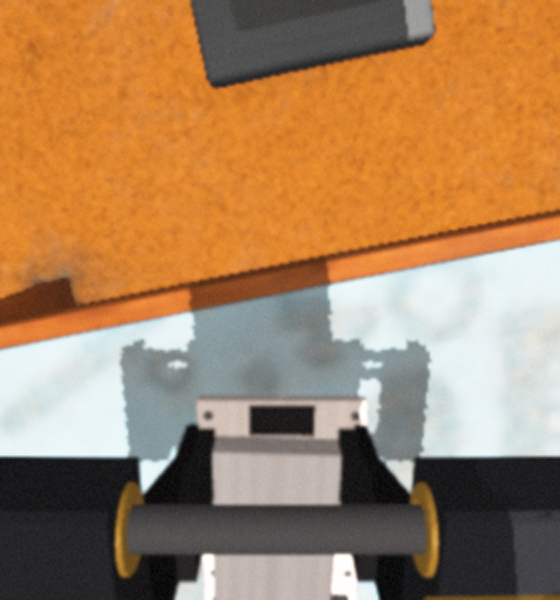

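The held block runs between the fingers (286–351, row 238). The plate's near corners are at (278.5,218.5) and (364,220), with the dark strip at (321,229). I'll refine the stand from these corners.

```bash
python3 - <<'E'
from h import *
im=pickle.load(open("pics/w6.pkl","rb")); q=np.load("st.npz")
# subpixel plate corners in the wrist view
g=cv2.cvtColor(im["color"],cv2.COLOR_BGR2GRAY)
cr=cv2.cornerSubPix(g,np.array([[[278.3,218.2]],[[363.8,219.7]]],np.float32),(3,3),(-1,-1),(3,50,.01))[:,0]; print(cr)
A,B=[at_z(im,*c,.01) for c in cr]; print(A,B,np.linalg.norm(A-B))
# image right = world +y (tool y)
L,Rr=(A,B) if A[1]>B[1] else (B,A); e=L-Rr; print("yaw",np.degrees(np.arctan2(e[1],e[0]))-90)
mid=(A+B)[:2]/2; sx0=q["sx"]; print("mid wrist",mid,"mid top",q["o"]-.095*sx0)
E
```

```text
[[278.64935 219.72945]
 [361.58862 218.90005]]
[ 0.45752613 -0.17513975  0.01      ] [ 0.47607297 -0.07638216  0.01      ] 0.10048406332789789
yaw -10.636348807461502
mid wrist [ 0.46679955 -0.12576096] mid top [ 0.46301982 -0.12633157]
```

```bash
python3 - <<'E'
from h import *
sx=np.array([.983,-.184]); o=np.array([.5589,-.1428]); np.savez("st.npz",o=o,sx=sx); sy=[.184,.983]
plan([*(o-.082*sx),.035],rot(sy),n=1)
E
```

```text
1 t [-50.   -1.6 126.1] w [ 0.     0.001 -0.007]
```

Request:
{"api": "jog_arm", "payload": {"increments": [{"tx": -20, "ty": 0, "tz": 30, "wx": 0, "wy": 0, "wz": -0.007, "gripper": 0}, {"tx": -40, "ty": -1, "tz": 65, "wx": 0, "wy": 0, "wz": -0.007, "gripper": 0}, {"tx": -50, "ty": -1.6, "tz": 95, "wx": 0, "wy": 0, "wz": -0.007, "gripper": 0}, {"tx": -50, "ty": -1.6, "tz": 117, "wx": 0, "wy": 0, "wz": -0.007, "gripper": 0}, {"tx": -50, "ty": -1.6, "tz": 126, "wx": 0, "wy": 0, "wz": -0.007, "gripper": 0}]}}

```text
time: 11.53
position: [0.4769, -0.1267, 0.0322]
tool_rot: [-0.285, -3.124, 0.004]
ft_force: [-1.2, 0.4, -2.5]
grip_width: 0.452
grip_force: 49.9
```

Request:
{"api": "jog_arm", "payload": {"increments": [{"tx": 0, "ty": 0, "tz": 4, "wx": 0, "wy": 0, "wz": 0, "gripper": 0}, {"tx": 0, "ty": 0, "tz": 8, "wx": 0, "wy": 0, "wz": 0, "gripper": 0}, {"tx": 0, "ty": 0, "tz": 12, "wx": 0, "wy": 0, "wz": 0, "gripper": 0}, {"tx": 0, "ty": 0, "tz": 15, "wx": 0, "wy": 0, "wz": 0, "gripper": 0}, {"tx": 0, "ty": 0, "tz": 17, "wx": 0, "wy": 0, "wz": 0, "gripper": 0}]}}

```text
time: 11.95
position: [0.4799, -0.1274, 0.0196]
tool_rot: [0.285, 3.125, -0.0]
ft_force: [-0.4, 0.5, -2.6]
grip_width: 0.454
grip_force: 49.9
```

```bash
python3 - <<'E'
from h import *
im=vision.get_image("scene"); s=ctrl.get_state(); print(s["time"],tool()[0],s["ft_force"],s["torque"],s["grip_width"])
im=vision.get_image("scene"); save(im,"s2"); u,v=proj(im,[.51,-.135,.03]).astype(int); print(u,v)
cv2.imwrite("pics/s2c.png",cv2.resize(im["color"][v-50:v+50,u-60:u+60],None,fx=6,fy=6,interpolation=cv2.INTER_CUBIC))
E
```

```text
12.0 [ 0.47950317 -0.12740303  0.01919468] [ 0.35058314  0.73985702 -2.72971911] [0.00175204 0.10543673 0.00112628] 0.45453763844031614
345 239
```

View pics/s2c.png

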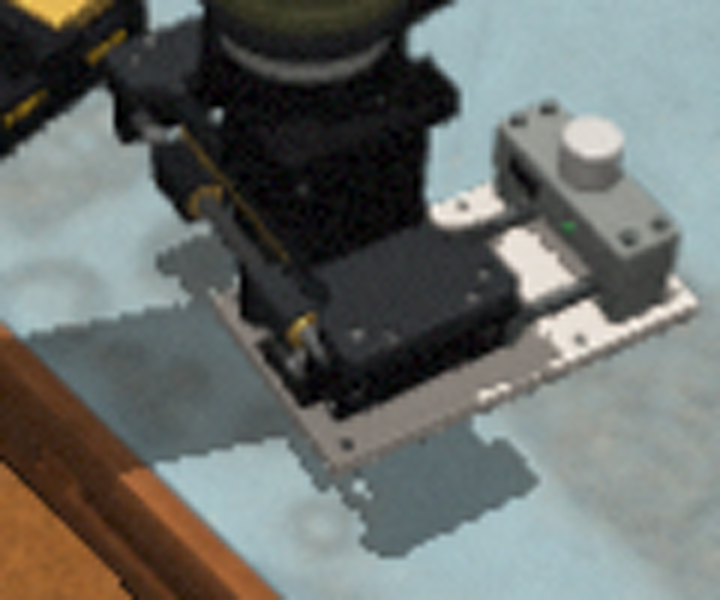

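The gripper stands over the near part of the plate with the block hidden beneath. The wrist still carries its full weight, so I'll lower to contact.

Request:
{"api": "jog_arm", "payload": {"increments": [{"tx": 0, "ty": 0, "tz": 1, "wx": 0, "wy": 0, "wz": 0, "gripper": 0}, {"tx": 0, "ty": 0, "tz": 2, "wx": 0, "wy": 0, "wz": 0, "gripper": 0}, {"tx": 0, "ty": 0, "tz": 3, "wx": 0, "wy": 0, "wz": 0, "gripper": 0}, {"tx": 0, "ty": 0, "tz": 4, "wx": 0, "wy": 0, "wz": 0, "gripper": 0}, {"tx": 0, "ty": 0, "tz": 4, "wx": 0, "wy": 0, "wz": 0, "gripper": 0}]}}

```text
time: 12.47
position: [0.479, -0.1275, 0.0147]
tool_rot: [0.285, 3.127, -0.002]
ft_force: [-0.7, -0.6, -3.2]
grip_width: 0.448
grip_force: 49.9
```

Request:
{"api": "jog_arm", "payload": {"increments": [{"tx": 0, "ty": 0, "tz": 0.4, "wx": 0, "wy": 0, "wz": 0, "gripper": 0}, {"tx": 0, "ty": 0, "tz": 0.8, "wx": 0, "wy": 0, "wz": 0, "gripper": 0}, {"tx": 0, "ty": 0, "tz": 1.2, "wx": 0, "wy": 0, "wz": 0, "gripper": 0}, {"tx": 0, "ty": 0, "tz": 1.5, "wx": 0, "wy": 0, "wz": 0, "gripper": 0}, {"tx": 0, "ty": 0, "tz": 1.5, "wx": 0, "wy": 0, "wz": 0, "gripper": 0}]}}

```text
time: 12.88
position: [0.4791, -0.1277, 0.0134]
tool_rot: [0.285, 3.127, -0.002]
ft_force: [-1.2, -0.0, 0.1]
grip_width: 0.453
grip_force: 49.9
```

Request:
{"api": "jog_arm", "payload": {"increments": [{"tx": 0, "ty": 0, "tz": 0.3, "wx": 0, "wy": 0, "wz": 0, "gripper": 0}, {"tx": 0, "ty": 0, "tz": 0.6, "wx": 0, "wy": 0, "wz": 0, "gripper": 0}, {"tx": 0, "ty": 0, "tz": 0.8, "wx": 0, "wy": 0, "wz": 0, "gripper": 0}, {"tx": 0, "ty": 0, "tz": 0.8, "wx": 0, "wy": 0, "wz": 0, "gripper": 0}, {"tx": 0, "ty": 0, "tz": 0.8, "wx": 0, "wy": 0, "wz": 0, "gripper": 0}]}}

```text
time: 13.3
position: [0.4792, -0.1277, 0.0126]
tool_rot: [0.285, 3.127, -0.002]
ft_force: [-1.1, -0.2, 0.9]
grip_width: 0.449
grip_force: 49.9
```

```bash
python3 - <<'E'
from h import *
vision.get_image("scene"); s=ctrl.get_state(); print(s["time"],tool()[0],s["ft_force"],s["torque"])
E
```

```text
13.35 [ 0.47914937 -0.127612    0.01260728] [-1.15927118  0.77052296  0.02644062] [0.03626039 0.24262603 0.02728087]
```

Request:
{"api": "jog_arm", "payload": {"increments": [{"tx": 0, "ty": 0, "tz": 0.3, "wx": 0, "wy": 0, "wz": 0, "gripper": 0.44}, {"tx": 0, "ty": 0, "tz": 0.3, "wx": 0, "wy": 0, "wz": 0, "gripper": 0.46}, {"tx": 0, "ty": 0, "tz": 0.3, "wx": 0, "wy": 0, "wz": 0, "gripper": 0.5}, {"tx": 0, "ty": 0, "tz": 0.3, "wx": 0, "wy": 0, "wz": 0, "gripper": 0.56}, {"tx": 0, "ty": 0, "tz": 0.3, "wx": 0, "wy": 0, "wz": 0, "gripper": 0.62}], "grip_force": 5}}

```text
time: 13.77
position: [0.4796, -0.1277, 0.0124]
tool_rot: [0.285, 3.126, -0.002]
ft_force: [-0.5, -0.4, 0.2]
grip_width: 0.564
grip_force: 0.0
```

Request:
{"api": "jog_arm", "payload": {"increments": [{"tx": 0, "ty": 0, "tz": 0, "wx": 0, "wy": 0, "wz": 0, "gripper": 0.7}, {"tx": 0, "ty": 0, "tz": 0, "wx": 0, "wy": 0, "wz": 0, "gripper": 0.7}, {"tx": 0, "ty": 0, "tz": -10, "wx": 0, "wy": 0, "wz": 0, "gripper": 0.7}, {"tx": 0, "ty": 0, "tz": -30, "wx": 0, "wy": 0, "wz": 0, "gripper": 0.7}, {"tx": 0, "ty": 0, "tz": -60, "wx": 0, "wy": 0, "wz": 0, "gripper": 0.7}]}}

```text
time: 14.18
position: [0.477, -0.1275, 0.0716]
tool_rot: [-0.286, -3.126, 0.004]
ft_force: [0.8, 1.1, 0.2]
grip_width: 0.695
grip_force: 0.0
```

Request:
{"api": "jog_arm", "payload": {"increments": [{"tx": -12, "ty": 0, "tz": -20, "wx": 0, "wy": 0, "wz": 0, "gripper": 0}, {"tx": -24, "ty": 0, "tz": -40, "wx": 0, "wy": 0, "wz": 0, "gripper": 0}, {"tx": -36, "ty": 0, "tz": -60, "wx": 0, "wy": 0, "wz": 0, "gripper": 0}, {"tx": -48, "ty": 0, "tz": -80, "wx": 0, "wy": 0, "wz": 0, "gripper": 0}, {"tx": -60, "ty": 0, "tz": -100, "wx": 0, "wy": 0, "wz": 0, "gripper": 0}]}}

```text
time: 14.6
position: [0.5383, -0.1385, 0.1744]
tool_rot: [0.285, 3.126, -0.001]
ft_force: [0.3, -0.0, -0.1]
grip_width: 0.406
grip_force: 0.0
```

```bash
python3 look.py w7 steel_block stand; python3 - <<'E'
from h import *
im=pickle.load(open("pics/w7.pkl","rb")); cv2.imwrite("pics/w7c.png",cv2.resize(im["color"][60:330,180:460],None,fx=2.2,fy=2.2,interpolation=cv2.INTER_CUBIC))
E
```

```text
steel_block [([609, 60, 640, 148], 0.93), ([297, 123, 338, 194], 0.57)]
stand [([272, 120, 367, 273], 0.63)]
14.85 [ 0.5371 -0.1383  0.1721] [-0.53  0.18  0.82  1.79 -0.14  1.23  1.72]
```

View pics/w7c.png

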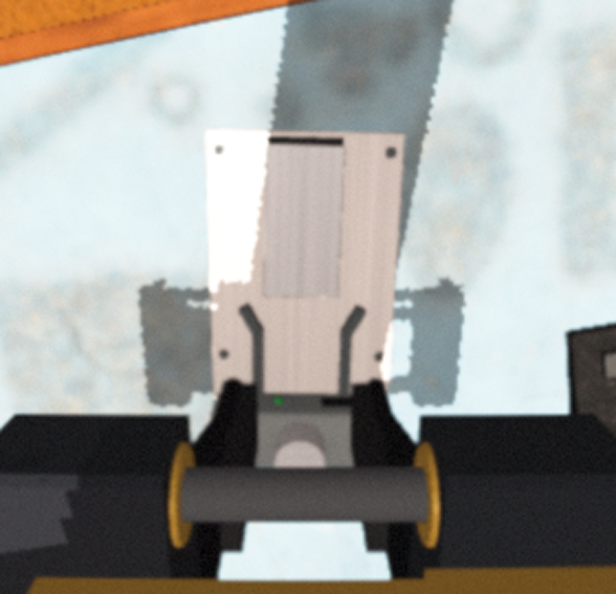

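The block lies flat on the open front: rear edge at crop row 144, front edge at row 296, columns 266–341. It points straight at the rail mouths (240 and 362 at row 308), which narrow to 262 and 341. I'll measure the push line.

```bash
python3 - <<'E'
from h import *
im=pickle.load(open("pics/w7.pkl","rb")); q=np.load("st.npz"); o,sx=q["o"],q["sx"]; sy=np.array([-sx[1],sx[0]])
f=lambda x,y,z: at_z(im,180+x/2.2-.3,60+y/2.2-.3,z)
def st(n,x,y,z):
    p=f(x,y,z); d=p[:2]-o; print(n,p.round(4),"stand mm",(1e3*np.array([d@sx,d@sy])).round(1))
for a in (("plateL",206,131,.01),("plateR",405,135,.01),("mouthL",243,308,.018),("mouthR",361,308,.018),("innerL",263,350,.018),("innerR",341,350,.018),("b rearL",269,144,.022),("b rearR",343,144,.022),("b frontL",264,296,.022),("b frontR",340,296,.022),("holeNL",219,150,.01),("holeFL",224,354,.01),("holeNR",391,153,.01),("holeFR",379,357,.01)): st(*a)
sR=rot(sy); 
p=o-.105*sx; plan([*p,.08],sR,n=1)
E
```

```text
plateL [ 0.4581 -0.1759  0.01  ] stand mm [-93. -51.]
plateR [ 0.4788 -0.0744  0.01  ] stand mm [-91.3  52.5]
mouthL [ 0.5536 -0.1759  0.018 ] stand mm [  0.9 -33.5]
mouthR [ 0.5654 -0.1118  0.018 ] stand mm [ 0.7 31.6]
innerL [ 0.58   -0.1701  0.018 ] stand mm [ 25.8 -22.9]
innerR [ 0.588  -0.1268  0.018 ] stand mm [25.7 21.1]
b rearL [ 0.4701 -0.1442  0.022 ] stand mm [-87.  -17.7]
b rearR [ 0.4769 -0.1076  0.022 ] stand mm [-87.1  19.5]
b frontL [ 0.5479 -0.1627  0.022 ] stand mm [ -7.2 -21.5]
b frontR [ 0.5553 -0.1221  0.022 ] stand mm [-7.3 19.6]
holeNL [ 0.4687 -0.1713  0.01  ] stand mm [-83.4 -44.6]
holeFL [ 0.5814 -0.194   0.01  ] stand mm [ 31.5 -46.2]
holeNR [ 0.4866 -0.0829  0.01  ] stand mm [-82.1  45.6]
holeFR [ 0.5996 -0.1058  0.01  ] stand mm [33.2 43.9]
1 t [82.8 -0.1 92. ] w [-0.001  0.001  0.003]
```

```bash
python3 - <<'E'
from h import *
q=np.load("st.npz"); o,sx=q["o"],q["sx"]; sy=np.array([-sx[1],sx[0]])
o2=o-.0006*sy+.0015*sx; s2=R.from_euler("z",-.014).as_matrix()[:2,:2]@sx; np.savez("st2.npz",o=o2,sx=s2); print(o2,s2)
plan([*(o2-.112*s2),.014],rot([-s2[1],s2[0]]),n=1)
E
```

```text
[ 0.5602641 -0.1436658] [ 0.98032775 -0.19774352]
1 t [ 88.4   0.9 158. ] w [-0.001  0.001  0.017]
```

Request:
{"api": "jog_arm", "payload": {"increments": [{"tx": 30, "ty": 0, "tz": 10, "wx": 0, "wy": 0, "wz": 0.01, "gripper": 0}, {"tx": 60, "ty": 0.5, "tz": 30, "wx": 0, "wy": 0, "wz": 0.017, "gripper": 0}, {"tx": 88, "ty": 0.9, "tz": 55, "wx": 0, "wy": 0, "wz": 0.017, "gripper": 0}, {"tx": 88.4, "ty": 0.9, "tz": 92, "wx": 0, "wy": 0, "wz": 0.017, "gripper": 0}, {"tx": 88.4, "ty": 0.9, "tz": 110, "wx": 0, "wy": 0, "wz": 0.017, "gripper": 0}]}}

```text
time: 15.27
position: [0.4468, -0.1197, 0.0591]
tool_rot: [-0.311, -3.125, -0.005]
ft_force: [-0.5, 0.5, -1.0]
grip_width: 0.001
grip_force: 0.0
```

Request:
{"api": "jog_arm", "payload": {"increments": [{"tx": 0, "ty": 0, "tz": 15, "wx": 0, "wy": 0, "wz": 0, "gripper": 0}, {"tx": 0, "ty": 0, "tz": 30, "wx": 0, "wy": 0, "wz": 0, "gripper": 0}, {"tx": 0, "ty": 0, "tz": 40, "wx": 0, "wy": 0, "wz": 0, "gripper": 0}, {"tx": 0, "ty": 0, "tz": 46, "wx": 0, "wy": 0, "wz": 0, "gripper": 0}, {"tx": 0, "ty": 0, "tz": 48, "wx": 0, "wy": 0, "wz": 0, "gripper": 0}]}}

```text
time: 15.68
position: [0.4501, -0.1215, 0.013]
tool_rot: [-0.312, -3.126, 0.002]
ft_force: [0.4, -0.4, 0.3]
grip_width: 0.007
grip_force: 0.0
```

```bash
cat > st.py <<'E'
from h import *
vision.get_image("wrist"); q=np.load("st2.npz"); o,sx=q["o"],q["sx"]; sy=np.array([-sx[1],sx[0]]); s=ctrl.get_state(); P,M=tool(); d=P[:2]-o
print(s["time"],"stand mm",(1e3*np.array([d@sx,d@sy])).round(1),"z",P[2].round(4),np.round(s["ft_force"],1),s["grip_width"])
plan([*(o-.0095*sx),.014],rot(sy),n=1)
E
python3 st.py
```

```text
15.7333 stand mm [-1.119e+02 -1.000e-01] z 0.0134 [0.2 0.8 0.2] 0.002324809134582197
1 t [-102.4    0.    -0.5] w [-0.001  0.001  0.   ]
```

Request:
{"api": "jog_arm", "payload": {"increments": [{"tx": -6, "ty": 0, "tz": 0, "wx": 0, "wy": 0, "wz": 0, "gripper": 0}, {"tx": -13, "ty": 0, "tz": 0, "wx": 0, "wy": 0, "wz": 0, "gripper": 0}, {"tx": -20, "ty": 0, "tz": 0, "wx": 0, "wy": 0, "wz": 0, "gripper": 0}, {"tx": -28, "ty": 0, "tz": 0, "wx": 0, "wy": 0, "wz": 0, "gripper": 0}, {"tx": -36, "ty": 0, "tz": 0, "wx": 0, "wy": 0, "wz": 0, "gripper": 0}]}}

```text
time: 16.15
position: [0.4875, -0.1288, 0.0145]
tool_rot: [0.311, 3.124, -0.001]
ft_force: [-3.0, -0.4, 1.4]
grip_width: 0.007
grip_force: 1.1
```

Request:
{"api": "jog_arm", "payload": {"increments": [{"tx": -8, "ty": 0, "tz": 0, "wx": 0, "wy": 0, "wz": 0, "gripper": 0}, {"tx": -16, "ty": 0, "tz": 0, "wx": 0, "wy": 0, "wz": 0, "gripper": 0}, {"tx": -24, "ty": 0, "tz": 0, "wx": 0, "wy": 0, "wz": 0, "gripper": 0}, {"tx": -31, "ty": 0, "tz": 0, "wx": 0, "wy": 0, "wz": 0, "gripper": 0}, {"tx": -38, "ty": 0, "tz": 0, "wx": 0, "wy": 0, "wz": 0, "gripper": 0}]}}

```text
time: 16.57
position: [0.5246, -0.1364, 0.0143]
tool_rot: [0.311, 3.124, -0.002]
ft_force: [-2.6, 1.1, 1.6]
grip_width: 0.004
grip_force: 1.2
```

```bash
python3 st.py
```

```text
16.6167 stand mm [-34.7   0.1] z 0.0146 [ 1.8 -0.7 -1. ] 0.007787876009410739
1 t [-25.2  -0.2   0.7] w [-0.002  0.004  0.001]
```

Request:
{"api": "jog_arm", "payload": {"increments": [{"tx": -4, "ty": 0, "tz": 0, "wx": 0, "wy": 0, "wz": 0, "gripper": 0}, {"tx": -8, "ty": 0, "tz": 0, "wx": 0, "wy": 0, "wz": 0, "gripper": 0}, {"tx": -12, "ty": 0, "tz": 0, "wx": 0, "wy": 0, "wz": 0, "gripper": 0}, {"tx": -16, "ty": 0, "tz": 0, "wx": 0, "wy": 0, "wz": 0, "gripper": 0}, {"tx": -19, "ty": 0, "tz": 0, "wx": 0, "wy": 0, "wz": 0, "gripper": 0}]}}

```text
time: 17.03
position: [0.5431, -0.14, 0.0143]
tool_rot: [0.311, 3.124, -0.002]
ft_force: [-1.2, -0.0, -0.1]
grip_width: 0.008
grip_force: 0.5
```

Request:
{"api": "jog_arm", "payload": {"increments": [{"tx": -1, "ty": 0, "tz": 0, "wx": 0, "wy": 0, "wz": 0, "gripper": 0}, {"tx": -2, "ty": 0, "tz": 0, "wx": 0, "wy": 0, "wz": 0, "gripper": 0}, {"tx": -3, "ty": 0, "tz": 0, "wx": 0, "wy": 0, "wz": 0, "gripper": 0}, {"tx": -4, "ty": 0, "tz": 0, "wx": 0, "wy": 0, "wz": 0, "gripper": 0}, {"tx": -4, "ty": 0, "tz": 0, "wx": 0, "wy": 0, "wz": 0, "gripper": 0}]}}

```text
time: 17.45
position: [0.5467, -0.1408, 0.0144]
tool_rot: [0.312, 3.123, -0.002]
ft_force: [-0.9, 0.4, 0.1]
grip_width: 0.002
grip_force: 0.3
```

Request:
{"api": "jog_arm", "payload": {"increments": [{"tx": -0.8, "ty": 0, "tz": 0, "wx": 0, "wy": 0, "wz": 0, "gripper": 0}, {"tx": -1.6, "ty": 0, "tz": 0, "wx": 0, "wy": 0, "wz": 0, "gripper": 0}, {"tx": -2.4, "ty": 0, "tz": 0, "wx": 0, "wy": 0, "wz": 0, "gripper": 0}, {"tx": -3.2, "ty": 0, "tz": 0, "wx": 0, "wy": 0, "wz": 0, "gripper": 0}, {"tx": -4, "ty": 0, "tz": 0, "wx": 0, "wy": 0, "wz": 0, "gripper": 0}]}}

```text
time: 17.87
position: [0.5493, -0.1413, 0.0143]
tool_rot: [-0.312, -3.125, 0.001]
ft_force: [-5.6, 1.2, 4.8]
grip_width: 0.005
grip_force: 3.3
```

Request:
{"api": "jog_arm", "payload": {"increments": [{"tx": -0.5, "ty": 0, "tz": 0, "wx": 0, "wy": 0, "wz": 0, "gripper": 0}, {"tx": -1, "ty": 0, "tz": 0, "wx": 0, "wy": 0, "wz": 0, "gripper": 0}, {"tx": -1.5, "ty": 0, "tz": 0, "wx": 0, "wy": 0, "wz": 0, "gripper": 0}, {"tx": -2, "ty": 0, "tz": 0, "wx": 0, "wy": 0, "wz": 0, "gripper": 0}, {"tx": -2, "ty": 0, "tz": 0, "wx": 0, "wy": 0, "wz": 0, "gripper": 0}]}}

```text
time: 18.28
position: [0.5493, -0.1413, 0.0139]
tool_rot: [-0.312, -3.121, -0.001]
ft_force: [-9.2, 2.5, 7.0]
grip_width: 0.003
grip_force: 4.8
```

Request:
{"api": "jog_arm", "payload": {"increments": [{"tx": -1, "ty": 0, "tz": 0, "wx": 0, "wy": 0, "wz": 0, "gripper": 0}, {"tx": -2, "ty": 0, "tz": 0, "wx": 0, "wy": 0, "wz": 0, "gripper": 0}, {"tx": -3, "ty": 0, "tz": 0, "wx": 0, "wy": 0, "wz": 0, "gripper": 0}, {"tx": -3, "ty": 0, "tz": 0, "wx": 0, "wy": 0, "wz": 0, "gripper": 0}, {"tx": -3, "ty": 0, "tz": 0, "wx": 0, "wy": 0, "wz": 0, "gripper": 0}]}}

```text
time: 18.7
position: [0.5494, -0.1414, 0.0135]
tool_rot: [-0.311, -3.116, -0.003]
ft_force: [-15.9, 4.1, 12.4]
grip_width: 0.004
grip_force: 8.1
```

Request:
{"api": "jog_arm", "payload": {"increments": [{"tx": 4, "ty": 0, "tz": 0, "wx": 0, "wy": 0, "wz": 0, "gripper": 0}, {"tx": 12, "ty": 0, "tz": 0, "wx": 0, "wy": 0, "wz": 0, "gripper": 0}, {"tx": 15, "ty": 0, "tz": -30, "wx": 0, "wy": 0, "wz": 0, "gripper": 0}, {"tx": 5, "ty": 0, "tz": -65, "wx": 0, "wy": 0, "wz": 0, "gripper": 0}, {"tx": -5, "ty": 0, "tz": -105, "wx": 0, "wy": 0, "wz": 0, "gripper": 0}]}}

```text
time: 19.12
position: [0.559, -0.1432, 0.1196]
tool_rot: [0.312, 3.125, -0.002]
ft_force: [1.3, 0.7, 0.8]
grip_width: 0.004
grip_force: 0.0
```

Request:
{"api": "jog_arm", "payload": {"increments": [{"tx": -10, "ty": 0, "tz": -20, "wx": 0, "wy": 0, "wz": 0, "gripper": 0}, {"tx": -20, "ty": 0, "tz": -40, "wx": 0, "wy": 0, "wz": 0, "gripper": 0}, {"tx": -25, "ty": 0, "tz": -55, "wx": 0, "wy": 0, "wz": 0, "gripper": 0}, {"tx": -25, "ty": 0, "tz": -55, "wx": 0, "wy": 0, "wz": 0, "gripper": 0}, {"tx": -25, "ty": 0, "tz": -55, "wx": 0, "wy": 0, "wz": 0, "gripper": 0}]}}

```text
time: 19.53
position: [0.5852, -0.1485, 0.1751]
tool_rot: [0.311, 3.121, -0.002]
ft_force: [0.2, -0.6, -0.6]
grip_width: 0.004
grip_force: 0.0
```

```bash
python3 look.py w8 steel_block stand; python3 - <<'E'
from h import *
im=pickle.load(open("pics/w8.pkl","rb")); q=np.load("st2.npz"); o,sx=q["o"],q["sx"]; sy=np.array([-sx[1],sx[0]])
w=lambda x,y,z: np.array([*(o+x*sx+y*sy),z])
for n,p in (("plateL",w(-.095,-.052,.01)),("plateR",w(-.095,.052,.01)),("rear0L",w(0,-.02,.022)),("rear0R",w(0,.02,.022)),("mouthL",w(0,-.032,.018))): print(n,proj(im,p).round(1))
c=cv2.resize(im["color"][60:330,180:460],None,fx=2.2,fy=2.2,interpolation=cv2.INTER_CUBIC); cv2.imwrite("pics/w8c.png",c)
# brightness profile along the centre line of the plate, stand mm
g=cv2.cvtColor(im["color"],cv2.COLOR_BGR2GRAY)
for y in (-.012,0,.012): print(y,[(x,int(cv2.getRectSubPix(g,(3,1),tuple(map(float,proj(im,w(x/1e3,y,.022)))))[0].mean())) for x in range(-12,16,1)])
E
```

```text
steel_block [([298, 163, 335, 207], 0.82), ([271, 81, 366, 240], 0.48)]
stand [([267, 83, 370, 238], 0.8), ([480, 3, 614, 134], 0.19)]
19.7833 [ 0.5835 -0.148   0.1732] [-0.47  0.31  0.82  1.67 -0.24  1.26  1.77]
plateL [270.1  79.7]
plateR [365.2  79.7]
rear0L [300.3 167.5]
rear0R [335.2 167.5]
mouthL [290.1 166.9]
-0.012 [(-12, 195), (-11, 194), (-10, 194), (-9, 194), (-8, 193), (-7, 193), (-6, 193), (-5, 193), (-4, 193), (-3, 185), (-2, 164), (-1, 138), (0, 139), (1, 162), (2, 180), (3, 185), (4, 187), (5, 186), (6, 186), (7, 187), (8, 186), (9, 186), (10, 187), (11, 185), (12, 187), (13, 187), (14, 186), (15, 187)]
0 [(-12, 194), (-11, 196), (-10, 195), (-9, 195), (-8, 195), (-7, 194), (-6, 194), (-5, 194), (-4, 193), (-3, 188), (-2, 165), (-1, 137), (0, 135), (1, 155), (2, 175), (3, 181), (4, 182), (5, 180), (6, 180), (7, 180), (8, 180), (9, 180), (10, 181), (11, 181), (12, 181), (13, 181), (14, 180), (15, 181)]
0.012 [(-12, 195), (-11, 194), (-10, 195), (-9, 194), (-8, 194), (-7, 195), (-6, 194), (-5, 193), (-4, 194), (-3, 188), (-2, 165), (-1, 139), (0, 136), (1, 156), (2, 176), (3, 182), (4, 183), (5, 183), (6, 182), (7, 183), (8, 183), (9, 181), (10, 180), (11, 183), (12, 183), (13, 183), (14, 182), (15, 181)]
```

View pics/w8c.png

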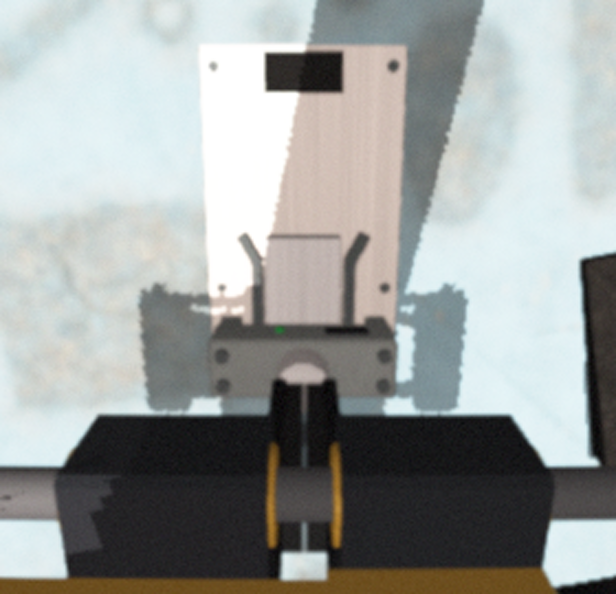

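The block sits between the rails with its rear edge (crop row 236) level with the rail mouths, measured at stand x ≈ 0 and square. The brass block and bystanders weren't touched and the arm is clear, so I'm handing in.

```bash
python3 -c "
from bench import ctrl
print(ctrl.close_job())"
```

```text
the job is handed in; nothing more can be done
None
```

I handed the job in at about 20 s: the steel block was tipped out, laid flat, released and pushed under the sensor head until it stopped against firm resistance (about 16 N). The last picture shows it square between the rails with its rear edge level with the rail mouths; I have no verdict back, and I did not re-measure the brass block or the bystanders at the end.

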